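# Open a stuck solder-paste jar

### The arm

A 6-joint arm with a two-finger parallel gripper is mounted at the origin on the work surface. World frame = base frame: x ahead of the robot, y to its left, z up, the work surface at z = 0. Lengths are in mm, angles in rad, forces in N, time in s.
With the tool pointing down it reaches from about 275 to 1000 mm from the base axis. Payload 8.4 kg.
Tool frame: the origin (TCP) lies midway between the tips of the shut fingers; the grasp point (between the pads) lies 19 mm behind it; z points along the fingers, y is the direction in which the jaws open and shut (so a half turn about z gives the same grasp; the last joint's range is limited). The gripper opens to 85 mm and grips with 20 to 120 N. Pads are 22 mm wide; open, the fingers measure 114 mm over their backs; the gripper's body (76 mm by 85 mm) begins 54 mm behind the grasp point. The pads swing forward as they close: fully open they stand 13 mm farther back than shut.
Start: joints at [1.234, 0.353, 1.633, -0, 1.155, -0.002], TCP at [205.361, 590.3, 231.281] pointing down, gripper open.
Joint ranges: [-2.63, 2.63], [-0.92, 2.1], [0.06, 2.66], [-1.3, 4.44], [0, 2.69], [-3.02, 3.02]. Speed limits (rad/s): [2.22, 2.22, 2.79, 3.14, 3.14, 3.14].

### API

Orientations are given as [roll, pitch, yaw] about the fixed x, y, z axes, in that order (R = Rz(yaw) Ry(pitch) Rx(roll)).
In Python, from rig import * gives the robot as it stands.
- The arm moves only by the tool play_rows, never from a script. Its argument "moves" is a list of rows, each a list of 3 entries, a list of its own where there are three numbers: the shift along the tool's x, y, z in m, then the turn, a rotation vector about the tool's x, y, z in rad, then the opening in per cent of the stroke, from 0 (shut) to 100 (fully open). In form: [[[x, y, z], [rx, ry, rz], fingers], ...]. A call has 1 to 20 rows; each row shifts and turns the commanded pose from where the row before left it, along the tool's axes as they then stand; what a row does not reach is not made up. A row lasts 1/10 s, in which the tool goes at most 50 mm and 8.59 degrees, less where a joint would pass 70% of its speed; a pose out of reach is approached as far as the arm can. A call is refused whole if a number of a shift passes 0.05 or a number of a turn 0.15, either way. A call with a gripper value outside its range is refused whole. The fingers move at their own pace and stop on an object; "squeeze" is the grip in N (left out, the last holds). Time passes only in rows, so rows that do not move let the fingers close. It gives the time, the measured TCP pose, the force and the opening at its end, in the units of the state.
- sense(): the state, without advancing time (a new reading comes with each control period).
- grab_frame(name): name is "side" or "top" or "wrist"; returns a dict with "pixels" (384x512x3 uint8, red, green, blue), "intrinsics" (3x3 intrinsics, pixels), "R" (3x3) and "t" (3): a world point X has camera coordinates R X + t. Camera axes: x right, y down, z forward; pixel columns grow to the right and rows downward; lengths in mm; the calibration is good to about 2 mm. A picture is of the moment at which its call begins. There is no depth.
- sign_off(): hands the job in, once; it reports no verdict.
The state is a dict: "clock": time; "qpos": joint angles; "qvel": joint speeds; "joint_efforts": joint torques, N m; "eef_pos": TCP position; "tcp_rot": TCP orientation; "contact_force": force on the tool from outside, world axes, zero at the start; "wrist_torque": the same for the moment, N m; "opening": opening from 0.0 (shut) to 1.0 (fully open).
Only numpy, scipy, OpenCV 4.12 (cv2) and the standard library are available. Lean on these libraries where they do the work, as an engineer would, in place of code of your own. Each camera call takes 0.05 s, during which the arm holds its last target. There are 200 camera calls.

### The job

Open the solder-paste jar held in the bench clamp: break its stuck cap loose with a short hard anticlockwise twist, then turn it on with a light hand, feeling for where the thread lets go, and lift it off without wrenching at the glass neck. Stand the cap, top side up, in the shallow aluminium parts tray, set down gently, and leave everything else on the bench as it is.

Things in the scene. Friction and masses are not known exactly. Their poses are not given: they have to be found in the camera images.
- cap_center (a point): Centre, half-way up, of the jar's screw cap: black ribbed plastic, 54 mm across, 36 mm tall, about 45 g, flat top; z up through the top, yaw turns with the cap. Lower 12 mm a hollow skirt round the neck, solid above: grip its sides about 6 mm above this centre, firmly (60 N or more). Stuck: the first 25 degrees or so anticlockwise take about 0.6 N m, then it turns almost freely.
- seal (a joint): The cap's stuck seal: 0 while stuck, grows as the cap is twisted anticlockwise (seen from above), 0.8 to 1.2 once broken; it stays broken. From there the cap turns almost freely, but comes off only once its lugs leave the thread tracks, after 45 to 100 degrees from the start: how far differs each time and cannot be seen. Clockwise it only meets a stop.
- jar_rim (a point): Centre of the jar's rim, 64 mm above the bench, under the cap. Two thread tracks on the neck hold the cap's two lugs down. Once clear, the cap lifts freely over only about 18 degrees more of turning; past that the next tracks hold it for another 160 degrees. A light upward pull (5 to 8 N) tells if it is free; while held it has 1.5 mm of vertical play.
- jar: Amber glass jar and the bench clamp holding it, fixed. Origin on the bench under the jar's centre, z up. Jar 60 mm across, shoulder 42 mm above the bench; closed cap from 52 to 88 mm. Clamp: base 130 x 85 mm, jaws on the x sides, screw handle out to 82 mm on -x, all below 37 mm. The glass neck must not be wrenched (cap against jar under 90 N).
- tray: The parts tray: shallow square aluminium tray 150 x 150 mm, 18 mm high, walls and floor 4 mm thick, empty, fixed. Origin at the centre of its underside, its sides along its x and y. Lower the cap onto its floor rather than dropping it (under 40 N, letting go within 5 mm).
- pliers: Bystander: pliers with black grips, about 150 mm long, lying flat. Origin near the pivot.
- solder_spool: Bystander: grey solder spool, 52 mm across, 38 mm tall, standing.
- small_jar: Bystander: a smaller amber jar with a black cap, 44 mm across, 48 mm tall, not in the clamp.
- meter: Bystander: white hand meter, 75 x 150 x 22 mm, lying flat.
- driver: Bystander: screwdriver, 160 mm long, lying flat.
- tip_tin: Bystander: round aluminium tin of brass wool, 60 mm across, 40 mm tall.
- cleaner: Bystander: clear bottle, 48 mm across, 105 mm tall, white cap.
Mind the look-alikes: they are no part of the job. Of the things that look like the tray, the larger one is meant.

How it is judged (in metres and radians):
On the way, in this order (a step that is already met when the one before it is completed fails the run):
1. the cap's seal is broken (seal past 0.6 rad) with the cap still on the neck (value of joint seal above 0.6 rad and horizontal distance between cap_center and jar below 0.006 m and height (world z) of cap_center below 0.08 m), for 0.1 s.
2. the cap is lifted clear of the jar (height (world z) of cap_center above 0.1 m), for 0.1 s.
At the end, for the whole second after the job is handed in: the cap stands flat on the tray's floor, inside its walls, top side up (within 0.1 rad), at rest and let go of (x of cap_center in the frame of tray between -0.046 and 0.046 m and y of cap_center in the frame of tray between -0.046 and 0.046 m and z of cap_center in the frame of tray between 0.017 and 0.026 m and angle between cap_center's own z axis and vertical below 0.1 rad and linear speed of cap below 0.02 m/s); the robot touches nothing.
It fails at once if the glass neck is wrenched: cap pulled, pushed or levered against the jar with more than 90 N (contact force between cap and jar above 90 N).
It fails at once if the cap is dropped or banged down (pressed with more than 40 N, or faster than 0.4 m/s within about 2 cm of the tray's floor) (contact force between cap and tray above 40 N or (height (world z) of cap_center below 0.045 m and linear speed of cap above 0.4 m/s)).
It fails at once if something else on the bench is moved by more than 20 mm (distance of any of pliers, solder_spool, small_jar, meter, driver, tip_tin, cleaner from where it was at the start of the episode above 0.02 m).
It also fails if it takes over 64 s, if anything falls off the work surface, if the arm or the gripper's body presses on something with over 40 N, if the wrist force passes 120 N, or if a joint passes its speed limit or range.

## Working session

There is one attempt and no reset: what is moved stays moved. The work goes in short steps, Python scripts to look and compute and a tool call to move; the robot and the scene stay as the last step left them, time stands still between calls to the robot, and variables do not carry over. Pictures are saved under pics/ and viewed, about 8 in all and at most 12, crops included, and the job is handed in when it is done.

Besides the shell and the picture viewer there is one more tool, called after "Emit:" by a JSON object that holds its "method" and its "body". play_rows: Moves the arm, as the interface text tells. Its arguments: {"type":"object","properties":{"moves":{"type":"array"},"squeeze":{"type":"number"}},"required":["moves"]}

```bash
mkdir -p pics
cat > h.py <<'E'
from rig import *
import numpy as np, cv2
def snap(n,f):
    d=grab_frame(n); cv2.imwrite(f'pics/{f}.png',cv2.cvtColor(d['pixels'],cv2.COLOR_RGB2BGR))
    np.savez(f'pics/{f}.npz',**{k:np.array(v) for k,v in d.items()}); return d
def load(f): return np.load(f'pics/{f}.npz')
def ray(d,u,v,z):
    K,R,t=d['intrinsics'],d['R'],np.array(d['t']).ravel()
    r=R.T@np.linalg.inv(K)@np.array([u,v,1.]); c=-R.T@t
    return c+r*(z-c[2])/r[2]
def proj(d,X):
    p=d['intrinsics']@(d['R']@np.array(X,float)+np.array(d['t']).ravel()); return p[:2]/p[2]
E
python3 - <<'E'
from h import *
a=snap('top','top0');b=snap('side','side0')
cv2.imwrite('pics/top0x.png',cv2.resize(cv2.imread('pics/top0.png'),(800,600),interpolation=cv2.INTER_CUBIC))
cv2.imwrite('pics/side0x.png',cv2.resize(cv2.imread('pics/side0.png'),(800,600),interpolation=cv2.INTER_CUBIC))
for d in(a,b): print(-d['R'].T@np.array(d['t']).ravel(), d['intrinsics'][0])
print(sense())
E
```

```text
[ 394.49189983  -20.73903316 1462.74132037] [408.29792054   0.         257.56369986]
[ 112.88286725 -684.38307899  826.74501918] [374.8540506    0.         248.07930591]
{'clock': 0.1, 'qpos': array([ 1.23360498e+00,  3.53590295e-01,  1.63404109e+00,  3.63939600e-06,
        1.15518865e+00, -2.35367632e-03]), 'qvel': array([-1.39794369e-05, -1.82198968e-03, -3.44565406e-03,  3.49691693e-04,
       -1.95194347e-03, -3.31263468e-04]), 'joint_efforts': array([-1.39522754e-04, -6.06360555e+01, -3.42822647e+01,  7.71687201e-05,
        3.96423857e-03, -8.96637601e-06]), 'eef_pos': array([205.21980285, 589.90980173, 230.63761548]), 'tcp_rot': array([-3.14036528e+00, -6.21662963e-06,  2.80675351e+00]), 'contact_force': array([ 0.52859944, -0.07465507, -0.91826678]), 'wrist_torque': array([0.02086193, 0.00505807, 0.00604171]), 'opening': 1.0004829061400018}
```

View pics/top0x.png

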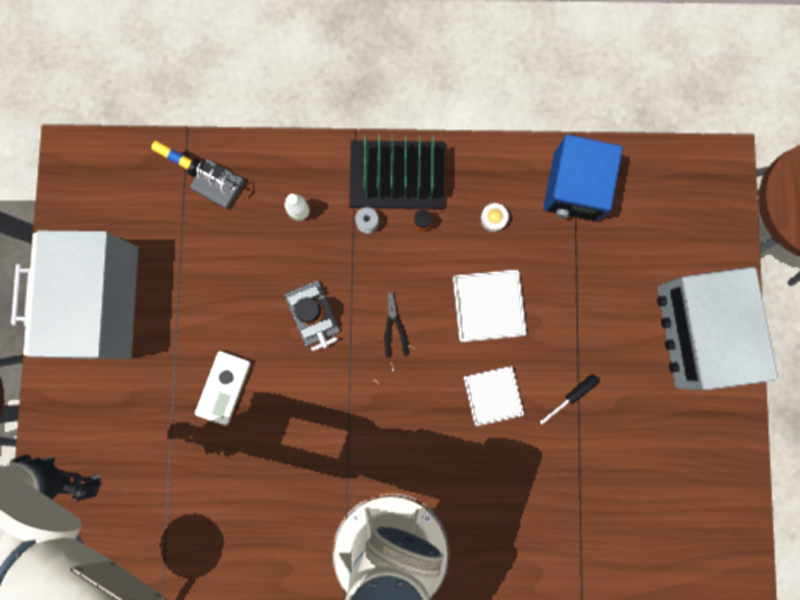

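View pics/side0x.png

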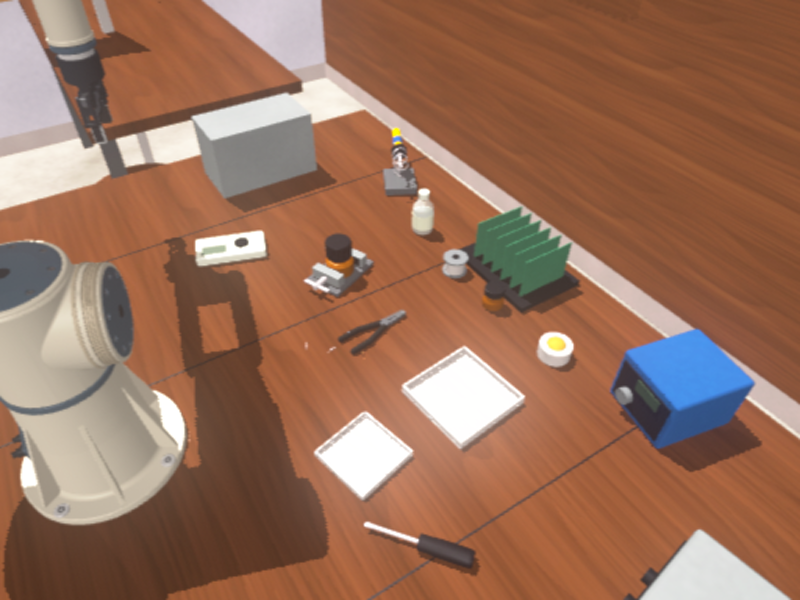

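The top view (800x600) shows the clamped jar with its black cap at (308,309). There are two tray look-alikes, a larger one at (489,305) and a smaller one at (493,396). The larger is meant. A second black-capped jar at (424,219) isn't in the clamp, so it's a bystander. Next I'll measure the cap and tray and check them in an enlarged crop.

```bash
cat > m.py <<'E'
from h import *
a,b=load('top0'),load('side0')
def blob(d,u,v,r,f):
    p=d['pixels'].astype(int); m=f(p).astype(np.uint8); k=np.zeros_like(m); k[v-r:v+r,u-r:u+r]=1; m*=k
    n,l,s,c=cv2.connectedComponentsWithStats(m); i=1+np.argmax(s[1:,4]); return (l==i).astype(np.uint8),s[i],c[i]
dark=lambda p:p.max(2)<60
m,s,c=blob(a,197,198,14,dark); print('top cap',s,c,ray(a,*c,88))
m2,s2,c2=blob(b,216,158,16,dark); print('side cap',s2,c2,ray(b,*c2,72))
white=lambda p:p.min(2)>150
for nm,(u,v) in dict(big=(313,195),small=(316,253)).items():
    m3,s3,c3=blob(a,u,v,30,white)
    q=cv2.minAreaRect(cv2.findContours(m3,0,1)[0][0]); box=cv2.boxPoints(q)
    P=np.array([ray(a,*x,18)[:2] for x in box]); e=np.diff(np.vstack([P,P[:1]]),axis=0)
    print(nm,P.mean(0),np.linalg.norm(e,axis=1),np.degrees(np.arctan2(e[:,1],e[:,0])))
for nm,(u,v) in dict(big=(296,254),small=(233,291)).items():
    m3,s3,c3=blob(b,u,v,45,white); print('side',nm,c3,ray(b,*c3,9))
print('clamp white/grey handle tip', ray(a,325*.64,345*.64,25))
A=cv2.imread('pics/top0.png')[160:290,170:350]; B=cv2.imread('pics/side0.png')[130:200,180:280]
A=cv2.resize(A,None,fx=3,fy=3,interpolation=2); B=cv2.resize(B,None,fx=2.5,fy=2.5,interpolation=2)
W=np.zeros((A.shape[0],A.shape[1]+B.shape[1],3),np.uint8); W[:,:A.shape[1]]=A; W[:B.shape[0],A.shape[1]:]=B
cv2.imwrite('pics/crop.png',W); print(W.shape)
E
python3 m.py
```

```text
top cap [194 190  11  16  35] [201.37142857 199.05714286] [526.19956108 169.65298706  88.        ]Traceback (most recent call last):
  File "m.py", line 8, in <module>
    m2,s2,c2=blob(b,216,158,16,dark); print('side cap',s2,c2,ray(b,*c2,72))
             ~~~~^^^^^^^^^^^^^^^^^^^
  File "m.py", line 5, in blob
    n,l,s,c=cv2.connectedComponentsWithStats(m); i=1+np.argmax(s[1:,4]); return (l==i).astype(np.uint8),s[i],c[i]
                                                     ~~~~~~~~~^^^^^^^^^
    return _wrapfunc(a, 'argmax', axis=axis, out=out, **kwds)
    return bound(*args, **kwds)
ValueError: attempt to get argmax of an empty sequence
```

```bash
python3 - <<'E'
from h import *
a,b=load('top0'),load('side0')
print(a['pixels'][198,184:212].tolist()); print(b['pixels'][150:176:2,216].tolist(), b['pixels'][157,204:230:2].tolist())
E
sed -i 's/^dark=.*/dark=lambda p:(p.max(2)<75)\&(p.max(2)-p.min(2)<22)/' m.py; python3 m.py
```

```text
[[128, 76, 51], [127, 85, 69], [126, 121, 122], [124, 127, 132], [93, 94, 99], [74, 74, 78], [71, 70, 75], [70, 69, 74], [69, 69, 74], [69, 69, 73], [67, 67, 72], [69, 68, 73], [71, 70, 75], [73, 73, 77], [73, 73, 76], [73, 72, 78], [72, 71, 76], [71, 70, 75], [70, 69, 74], [57, 56, 60], [32, 29, 30], [68, 41, 25], [109, 62, 32], [75, 55, 43], [63, 62, 63], [60, 63, 65], [61, 63, 66], [60, 58, 59]]
[[90, 72, 69], [85, 71, 71], [84, 72, 70], [84, 71, 70], [83, 70, 69], [70, 55, 51], [67, 52, 48], [67, 52, 48], [67, 52, 48], [151, 91, 46], [207, 120, 41], [164, 98, 43], [210, 205, 198]] [[170, 103, 68], [170, 104, 70], [108, 76, 62], [83, 70, 68], [85, 72, 71], [84, 71, 70], [84, 71, 70], [84, 71, 70], [83, 69, 68], [73, 60, 57], [92, 63, 52], [165, 98, 63], [167, 98, 64]]
top cap [190 184  21  22 138] [203.34057971 196.30434783] [535.65574679 163.26827003  88.        ]
side cap [210 157  14  10  98] [216.73469388 162.02040816] [522.07135626 167.42173072  72.        ]
big [ 552.78329576 -217.37665448] [154.50459687 151.99538068 152.73739413 151.77148378] [ -83.38704573 -174.66924673   96.5399423     5.99614665]
small [ 348.54347659 -226.28351216] [111.38586287 113.18203043 110.44057122 112.94832878] [ -76.28413141 -167.13673589  103.59987376   13.34116578]
side big [295.61489134 252.85963662] [ 551.20806313 -220.2896732     9.        ]
side small [232.30405405 290.16735967] [ 347.47461509 -229.53980673    9.        ]
clamp white/grey handle tip [455.78484821 152.78789435  25.        ]
(390, 790, 3)
```

View pics/crop.png

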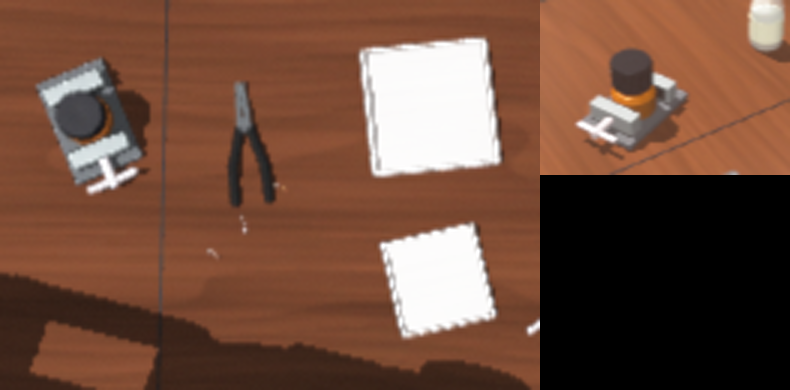

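The crop confirms it: the black cap on the amber jar in the clamp is at about (80,116) in the crop. The larger tray (150 mm side measured) is centred near (552,-218), and the small one measures only about 112 mm. I'll move above the cap for a closer look.

Emit:
{"method": "play_rows", "body": {"moves": [[[-0.036,-0.023,0],[0,0,0],100],[[-0.036,-0.023,0],[0,0,0],100],[[-0.036,-0.023,0],[0,0,0],100],[[-0.036,-0.023,0],[0,0,0],100],[[-0.036,-0.023,0],[0,0,0],100],[[-0.036,-0.023,0],[0,0,0],100],[[-0.036,-0.023,0],[0,0,0],100],[[-0.036,-0.023,0],[0,0,0],100],[[-0.036,-0.023,0],[0,0,0],100],[[-0.036,-0.023,0],[0,0,0],100],[[-0.036,-0.023,0],[0,0,0],100],[[-0.036,-0.023,0],[0,0,0],100],[[0,0,0],[0,0,0.14],100],[[0,0,0],[0,0,0.14],100],[[0,0,0],[0,0,0.14],100],[[0,0,0],[0,0,0.14],100],[[0,0,0],[0,0,0.14],100],[[0,0,0],[0,0,0],100]]}}

```text
clock: 1.9
eef_pos: [522.5, 187.6, 231.0]
tcp_rot: [-3.141, -0.0, 2.105]
contact_force: [0.0, 0.5, -0.0]
opening: 0.997
```

Run:
```python
from h import *
s=sense(); print(s['clock'],s['qpos'],s['eef_pos'],s['tcp_rot'],s['contact_force'])
a,b=load('top0'),load('side0')
print(ray(a,196,198,88), ray(b,215.8,158.5,70))
d=snap('wrist','w1'); print(-d['R'].T@np.array(d['t']).ravel(),proj(d,[527,185,88]))
```

```text
1.9 [ 3.41962512e-01  2.45539433e-01  1.78415672e+00 -3.33318455e-05
  1.11257726e+00 -1.91900739e-01] [522.46570607 187.55115346 230.9569417 ] [-3.14091870e+00 -1.00502256e-04  2.10467430e+00] [ 0.00793607  0.49629016 -0.00711806]
[529.52460583 187.92750012  88.        ] [529.23793886 187.3210792   70.        ]
[480.37353457 258.74958236 373.8260091 ] [259.84579763 178.82986781]
```

View pics/w1.png

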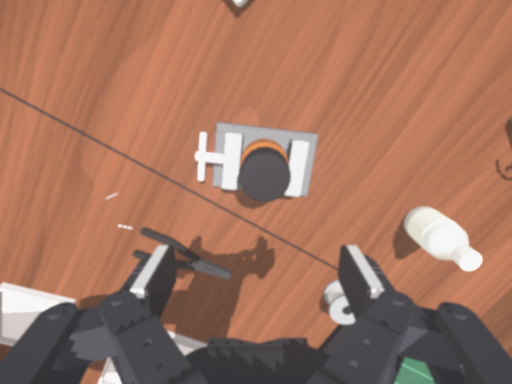

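The wrist view shows the clamped cap's top at about (265,178), the handle at (203,157), and the pliers and spool off to the side. I'll refine the centre and then descend.

Run:
```python
from h import *
d=load('w1'); p=d['pixels'].astype(int)
m=((p.max(2)<95)&(p.max(2)-p.min(2)<20)).astype(np.uint8); k=np.zeros_like(m); k[140:210,235:295]=1; m*=k
n,l,s,c=cv2.connectedComponentsWithStats(m); i=1+np.argmax(s[1:,4]); print(s[i],c[i])
co=max(cv2.findContours((l==i).astype(np.uint8),0,1)[0],key=len)
# rays of contour points on plane z=88 from lower part (near side rim of top): fit circle of R 27
P=np.array([ray(d,*x[0],88)[:2] for x in co]); print(cv2.minEnclosingCircle(P.astype(np.float32)))
print('q',cv2.fitEllipse(co), 408/ (373-88)*54)
print(ray(d,*cv2.fitEllipse(co)[0],88), [proj(d,[529.4,187.6,z]) for z in(88,70)])
```

```text
[ 239  148   50   53 1839] [264.83414899 175.68026101]
((528.5728149414062, 190.6712646484375), 28.76898956298828)
q ((264.0646667480469, 174.50953674316406), (47.7752799987793, 52.35353088378906), 3.890120029449463) 77.30526315789474
[528.37461876 191.28002169  88.        ] [array([263.088915 , 177.9017826]), array([262.78279916, 173.19840344])]
```

Emit:
{"method": "play_rows", "body": {"moves": [[[0,0,0],[0,0,0.14],100],[[0,0,0],[0,0,0.14],100],[[0,0,0],[0,0,0.14],100],[[0,0,0],[0,0,0.14],100],[[0,0,0],[0,0,0.14],100],[[0,0,0],[0,0,0.14],100],[[0,0,0],[0,0,0.14],100],[[0,0,0],[0,0,0.14],100],[[0,0,0],[0,0,0.14],100],[[0,0,0],[0,0,0.14],100],[[0,0,0],[0,0,0],100]]}}

```text
clock: 3.05
eef_pos: [522.6, 187.7, 231.2]
tcp_rot: [-3.141, 0.0, 0.709]
contact_force: [0.7, 0.1, -1.0]
opening: 0.997
```

Emit:
{"method": "play_rows", "body": {"moves": [[[0.005,0.004,0.02],[0,0,0],100],[[0,0,0.03],[0,0,0],100],[[0,0,0.03],[0,0,0],100],[[0,0,0.02],[0,0,0],100],[[0,0,0],[0,0,0],100],[[0,0,0],[0,0,0],100]]}}

```text
clock: 3.65
eef_pos: [529.1, 187.9, 131.5]
tcp_rot: [-3.141, 0.0, 0.711]
contact_force: [1.0, -0.4, -0.3]
opening: 1.001
```

Run:
```python
from h import *
s=sense(); print(s['eef_pos'],s['tcp_rot'],s['qpos'],s['contact_force'])
d=snap('wrist','w2'); print([proj(d,[529,188,z]) for z in(88,70)])
p=d['pixels'].copy()
for z in (88,):
  for t in np.linspace(0,6.28,60):
    u=proj(d,[529+27*np.cos(t),188+27*np.sin(t),z]).astype(int)
    if 0<=u[0]<512 and 0<=u[1]<384: p[u[1],u[0]]=[255,0,255]
cv2.imwrite('pics/w2x.png',p[:,:,::-1])
```

```text
[529.13320802 187.92394225 131.50922199] [-3.14139716e+00  4.93306436e-04  7.10626719e-01] [3.38586176e-01 3.72456811e-01 1.85738537e+00 3.53487034e-06
 9.12281097e-01 1.19875367e+00] [ 0.97537234 -0.35966143 -0.28082164]
[array([255.41684709, 214.43601885]), array([255.51910907, 204.88162057])]
```

View pics/w2x.png

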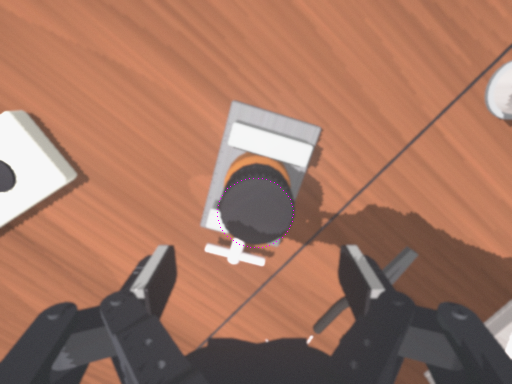

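The drawn circle lies on the cap top to within about 1 mm, and the cap at (257,208) sits midway between the fingers. I'll descend and close lightly first.

Emit:
{"method": "play_rows", "body": {"moves": [[[0,0,0.02],[0,0,0],100],[[0,0,0.02],[0,0,0],100],[[0,0,0.02],[0,0,0],100],[[0,0,0.01],[0,0,0],100],[[0,0,0.009],[0,0,0],100],[[0,0,0],[0,0,0],100],[[0,0,0],[0,0,0],70],[[0,0,0],[0,0,0],68],[[0,0,0],[0,0,0],66],[[0,0,0],[0,0,0],64],[[0,0,0],[0,0,0],62],[[0,0,0],[0,0,0],60],[[0,0,0],[0,0,0],58],[[0,0,0],[0,0,0],58]], "squeeze": 20}}

```text
clock: 5.1
eef_pos: [529.3, 188.2, 53.0]
tcp_rot: [-3.142, -0.001, 0.707]
contact_force: [-1.9, 1.3, 6.0]
opening: 0.631
```

Run:
```python
from h import *
s=sense(); print(s['eef_pos'],s['tcp_rot'],s['contact_force'],s['wrist_torque'],s['opening'])
```

```text
[529.27631748 188.22026118  52.97565257] [-3.14151432e+00 -7.37679808e-04  7.06700609e-01] [-1.88281817  1.30752509  6.02551251] [0.22469797 0.35598918 0.00796546] 0.6311949261243223
```

Gripped at 53.6 mm, which matches the cap, and the side force is only about 2 N. I'll squeeze firmly.

Emit:
{"method": "play_rows", "body": {"moves": [[[0,0,0],[0,0,0],50],[[0,0,0],[0,0,0],40],[[0,0,0],[0,0,0],40],[[0,0,0],[0,0,0],40]], "squeeze": 80}}

```text
clock: 5.5
eef_pos: [529.3, 188.2, 53.3]
tcp_rot: [-3.141, -0.001, 0.707]
contact_force: [-3.7, 1.1, 10.1]
opening: 0.616
```

Run:
```python
from h import *
s=sense(); print(s['eef_pos'],s['tcp_rot'],s['contact_force'],s['wrist_torque'],s['opening'])
```

```text
[529.30286078 188.23204335  53.29304372] [-3.14148005e+00 -8.04759396e-04  7.06645244e-01] [-3.700037    1.10351498 10.09600696] [0.2629633  0.61930334 0.01581595] 0.6162817424630667
```

Emit:
{"method": "play_rows", "body": {"moves": [[[0,0,0],[0,0,-0.1],40],[[0,0,0],[0,0,-0.1],40],[[0,0,0],[0,0,-0.1],40]]}}

```text
clock: 5.8
eef_pos: [530.2, 188.3, 53.4]
tcp_rot: [3.14, -0.002, 1.009]
contact_force: [0.6, -1.7, 5.8]
opening: 0.612
```

```bash
cat > s.py <<'E'
from h import *
np.set_printoptions(precision=3,suppress=True)
s=sense(); print(s['clock'],s['eef_pos'],s['tcp_rot'],s['contact_force'],s['wrist_torque'],s['opening'],s['qpos'][5])
E
python3 s.py
```

```text
5.8 [530.158 188.328  53.355] [ 3.14  -0.002  1.009] [ 0.588 -1.718  5.842] [-0.159 -0.117 -0.874] 0.6121416995440084 0.8995735263625099
```

Emit:
{"method": "play_rows", "body": {"moves": [[[0,0,0],[0,0,-0.1],40],[[0,0,0],[0,0,-0.1],40],[[0,0,0],[0,0,0],40],[[0,0,0],[0,0,0],40]]}}

```text
clock: 6.2
eef_pos: [530.7, 188.0, 53.4]
tcp_rot: [3.139, -0.002, 1.207]
contact_force: [2.4, -1.6, 6.4]
opening: 0.613
```

```bash
python3 s.py
```

```text
6.2 [530.731 188.018  53.395] [ 3.139 -0.002  1.207] [ 2.448 -1.573  6.355] [-0.246 -0.317 -0.157] 0.6134727993103848 0.7024524933040867
```

The torque peaked at 0.87 N m and then dropped to 0.16, so the seal looks broken. Next I'll turn to about 35 degrees and build a light upward pull.

Emit:
{"method": "play_rows", "body": {"moves": [[[0,0,-0.001],[0,0,-0.06],40],[[0,0,-0.0005],[0,0,-0.06],40],[[0,0,0],[0,0,0],40],[[0,0,0],[0,0,0],40]], "squeeze": 70}}

```text
clock: 6.6
eef_pos: [530.3, 187.5, 54.2]
tcp_rot: [3.139, -0.0, 1.328]
contact_force: [3.0, -3.8, 0.1]
opening: 0.609
```

```bash
python3 s.py
```

```text
6.6 [530.324 187.535  54.214] [ 3.139 -0.     1.328] [ 3.042 -3.794  0.072] [-0.543 -0.616  0.088] 0.6085108370627607 0.5822578792439185
```

Emit:
{"method": "play_rows", "body": {"moves": [[[0,0,-0.0005],[0,0,0],40],[[0,0,-0.0005],[0,0,0],40],[[0,0,0],[0,0,0],40]]}}

```text
clock: 6.9
eef_pos: [530.2, 187.5, 54.6]
tcp_rot: [3.139, -0.0, 1.327]
contact_force: [5.9, -2.6, -8.8]
opening: 0.616
```

```bash
python3 s.py
```

```text
6.9 [530.247 187.498  54.584] [ 3.139 -0.     1.327] [ 5.944 -2.62  -8.817] [-0.46  -0.983  0.096] 0.6155280622111523 0.5823581944881336
```

Held, with about 9 N of pull. I'll ease off slightly and turn in about 5° steps while watching the pull.

Emit:
{"method": "play_rows", "body": {"moves": [[[0,0,0.0002],[0,0,-0.08],40],[[0,0,0],[0,0,-0.08],40],[[0,0,0],[0,0,0],40],[[0,0,0],[0,0,0],40]]}}

```text
clock: 7.3
eef_pos: [530.2, 187.9, 54.8]
tcp_rot: [3.139, -0.0, 1.485]
contact_force: [5.5, -1.8, -3.9]
opening: 0.612
```

```bash
python3 s.py
```

```text
7.3 [530.207 187.879  54.835] [ 3.139 -0.     1.485] [ 5.535 -1.794 -3.914] [-0.284 -0.884  0.126] 0.6118887439857695 0.42480495737006285
```

Emit:
{"method": "play_rows", "body": {"moves": [[[0,0,0],[0,0,-0.09],40],[[0,0,0],[0,0,0],40],[[0,0,0],[0,0,0],40]]}}

```text
clock: 7.6
eef_pos: [529.5, 187.6, 54.7]
tcp_rot: [3.141, 0.0, 1.575]
contact_force: [3.4, -4.1, -1.1]
opening: 0.61
```

```bash
python3 s.py
```

```text
7.6 [529.5   187.568  54.719] [3.141 0.    1.575] [ 3.367 -4.142 -1.127] [-0.644 -0.627  0.073] 0.6104247712757449 0.33493461973545735
```

Emit:
{"method": "play_rows", "body": {"moves": [[[0,0,-0.0005],[0,0,0],40],[[0,0,-0.0003],[0,0,0],40],[[0,0,0],[0,0,0],40],[[0,0,0],[0,0,0],40]]}}

```text
clock: 8.0
eef_pos: [529.4, 187.6, 55.1]
tcp_rot: [3.141, 0.0, 1.575]
contact_force: [5.1, -3.5, -6.4]
opening: 0.611
```

```bash
python3 s.py
```

```text
8.0 [529.448 187.554  55.122] [3.141 0.    1.575] [ 5.054 -3.477 -6.421] [-0.538 -0.835  0.033] 0.6110421159368732 0.33504038745794157
```

Still held (6.4 N). Keep turning.

Emit:
{"method": "play_rows", "body": {"moves": [[[0,0,0],[0,0,-0.09],40],[[0,0,0],[0,0,0],40],[[0,0,0],[0,0,0],40]]}}

```text
clock: 8.3
eef_pos: [529.7, 187.6, 55.5]
tcp_rot: [3.141, 0.0, 1.665]
contact_force: [4.4, -3.4, -2.8]
opening: 0.614
```

Emit:
{"method": "play_rows", "body": {"moves": [[[0,0,-0.0003],[0,0,0],40],[[0,0,0],[0,0,0],40],[[0,0,0],[0,0,0],40]]}}

```text
clock: 8.6
eef_pos: [529.7, 187.5, 55.7]
tcp_rot: [3.14, 0.001, 1.665]
contact_force: [4.8, -4.7, -3.2]
opening: 0.617
```

Emit:
{"method": "play_rows", "body": {"moves": [[[0,0,-0.0006],[0,0,0],40],[[0,0,0],[0,0,0],40],[[0,0,0],[0,0,0],40]]}}

```text
clock: 8.9
eef_pos: [529.7, 187.6, 56.3]
tcp_rot: [3.141, 0.0, 1.665]
contact_force: [5.8, -4.6, -4.0]
opening: 0.614
```

```bash
python3 s.py
```

```text
8.9 [529.659 187.563  56.306] [3.141 0.    1.665] [ 5.758 -4.55  -4.013] [-0.712 -0.775  0.02 ] 0.6136457174558089 0.2451272852501829
```

The tool now follows the command 1:1, 2.9 mm above where it was seated, which exceeds the 1.5 mm of play. So the cap is free. I'll lift slowly and relieve the small side force.

Emit:
{"method": "play_rows", "body": {"moves": [[[-0.0003,0.0003,-0.0008],[0,0,0],40],[[0,0,-0.001],[0,0,0],40],[[0,0,0],[0,0,0],40]]}}

```text
clock: 9.2
eef_pos: [529.7, 187.6, 58.2]
tcp_rot: [3.141, 0.0, 1.666]
contact_force: [3.7, -2.2, -2.5]
opening: 0.608
```

```bash
python3 s.py
```

```text
9.2 [529.688 187.601  58.249] [3.141 0.    1.666] [ 3.703 -2.175 -2.511] [-0.442 -0.686 -0.053] 0.6083694687637553 0.24297019414990517
```

Emit:
{"method": "play_rows", "body": {"moves": [[[0,0,-0.002],[0,0,0],40],[[0,0,-0.002],[0,0,0],40],[[0,0,-0.002],[0,0,0],40],[[0,0,-0.003],[0,0,0],40],[[0,0,-0.003],[0,0,0],40],[[0,0,-0.005],[0,0,0],40],[[0,0,-0.01],[0,0,0],40],[[0,0,-0.015],[0,0,0],40],[[0,0,-0.02],[0,0,0],40],[[0,0,-0.02],[0,0,0],40],[[0,0,-0.01],[0,0,0],40],[[0,0,0],[0,0,0],40],[[0,0,0],[0,0,0],40]]}}

```text
clock: 10.5
eef_pos: [529.1, 187.5, 149.8]
tcp_rot: [-3.141, 0.0, 1.667]
contact_force: [-0.5, -0.2, -0.6]
opening: 0.615
```

Run:
```python
exec(open('s.py').read())
d=snap('side','s2'); b=cv2.imread('pics/s2.png')
u=proj(d,[530,188,150]).astype(int); print(u)
c=b[max(u[1]-70,0):u[1]+70,u[0]-70:u[0]+70]; w=snap('wrist','w3')
cv2.imwrite('pics/s2x.png',np.hstack([cv2.resize(c,(380,380),interpolation=2),cv2.resize(cv2.imread('pics/w3.png'),(420,380))]))
```

```text
10.5 [529.142 187.542 149.847] [-3.141  0.     1.667] [-0.509 -0.165 -0.619] [-0.061 -0.008  0.032] 0.6147914435578462 0.24188917519810166
[214 137]
```

View pics/s2x.png

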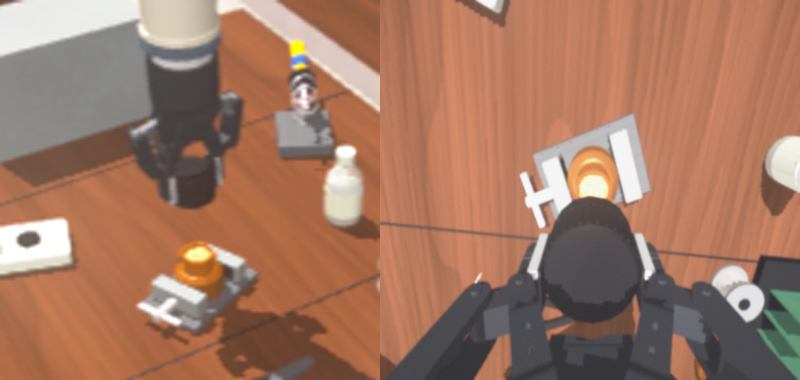

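The jar is open. The cap is held upright between the fingers (crop pixel (188,183)), and the wrist view agrees. I'll carry it over the large tray and lower it partway.

Emit:
{"method": "play_rows", "body": {"moves": [[[-0.02,-0.0016,0],[0,0,0],40],[[-0.036,-0.0016,0],[0,0,0],40],[[-0.036,-0.0016,0],[0,0,0],40],[[-0.036,-0.0016,0],[0,0,0],40],[[-0.036,-0.0016,0],[0,0,0],40],[[-0.036,-0.0016,0],[0,0,0],40],[[-0.036,-0.0016,0],[0,0,0],40],[[-0.036,-0.0016,0],[0,0,0],40],[[-0.036,-0.0016,0],[0,0,0],40],[[-0.036,-0.0016,0],[0,0,0],40],[[-0.036,0,0],[0,0,0],40],[[-0.026,0,0.01],[0,0,0],40],[[0,0,0.02],[0,0,0],40],[[0,0,0.03],[0,0,0],40],[[0,0,0.03],[0,0,0],40],[[0,0,0.02],[0,0,0],40],[[0,0,0.01],[0,0,0],40],[[0,0,0],[0,0,0],40],[[0,0,0],[0,0,0],40]]}}

```text
clock: 12.5
eef_pos: [552.7, -218.1, 30.4]
tcp_rot: [3.141, 0.0, 1.667]
contact_force: [0.7, -1.0, 0.5]
opening: 0.615
```

Run:
```python
exec(open('s.py').read())
d=snap('side','s3'); b=cv2.imread('pics/s3.png')
u=proj(d,[552,-218,20]).astype(int); print(u)
cv2.imwrite('pics/s3x.png',cv2.resize(b[u[1]-75:u[1]+75,u[0]-90:u[0]+90],(720,600),interpolation=2))
```

```text
12.5 [ 552.68  -218.13    30.384] [3.141 0.    1.667] [ 0.665 -1.006  0.525] [-0.053  0.026 -0.003] 0.6151888572238087 -0.4744612180330993
[295 249]
```

View pics/s3x.png

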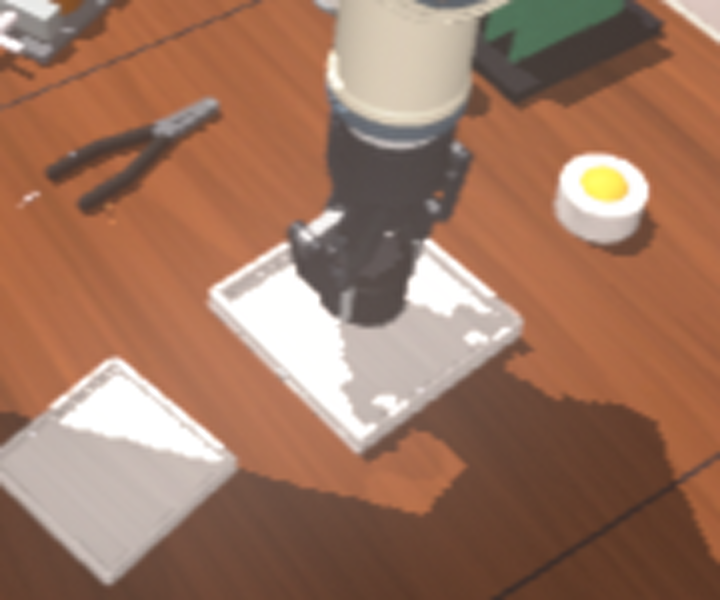

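The cap (crop pixel (368,300)) hangs over the middle of the large tray. I'll lower it toward the floor; contact is expected at a TCP height of about 6 mm.

Emit:
{"method": "play_rows", "body": {"moves": [[[0,0,0.006],[0,0,0],40],[[0,0,0.006],[0,0,0],40],[[0,0,0.004],[0,0,0],40],[[0,0,0.003],[0,0,0],40],[[0,0,0.002],[0,0,0],40],[[0,0,0.001],[0,0,0],40],[[0,0,0],[0,0,0],40],[[0,0,0],[0,0,0],40]]}}

```text
clock: 13.35
eef_pos: [552.5, -218.1, 8.2]
tcp_rot: [3.141, 0.0, 1.667]
contact_force: [0.7, -0.1, 0.2]
opening: 0.612
```

Emit:
{"method": "play_rows", "body": {"moves": [[[0,0,0.001],[0,0,0],40],[[0,0,0.0005],[0,0,0],40],[[0,0,0],[0,0,0],40],[[0,0,0],[0,0,0],40]]}}

```text
clock: 13.75
eef_pos: [552.4, -218.0, 6.6]
tcp_rot: [-3.142, -0.0, 1.667]
contact_force: [0.4, -0.9, 0.3]
opening: 0.614
```

Emit:
{"method": "play_rows", "body": {"moves": [[[0,0,0.0005],[0,0,0],40],[[0,0,0.0005],[0,0,0],40],[[0,0,0],[0,0,0],40],[[0,0,0],[0,0,0],40]]}}

```text
clock: 14.15
eef_pos: [552.4, -218.1, 5.6]
tcp_rot: [-3.142, -0.0, 1.667]
contact_force: [0.4, 0.2, 0.2]
opening: 0.614
```

Emit:
{"method": "play_rows", "body": {"moves": [[[0,0,0.0005],[0,0,0],40],[[0,0,0],[0,0,0],40],[[0,0,0],[0,0,0],40]]}}

```text
clock: 14.45
eef_pos: [552.4, -218.1, 5.4]
tcp_rot: [3.142, 0.0, 1.667]
contact_force: [-1.8, 0.7, 5.2]
opening: 0.615
```

That's gentle contact with the floor (5 N). Now I'll release gradually.

Emit:
{"method": "play_rows", "body": {"moves": [[[0,0,0],[0,0,0],58],[[0,0,0],[0,0,0],60],[[0,0,0],[0,0,0],63],[[0,0,0],[0,0,0],66],[[0,0,0],[0,0,0],70],[[0,0,0],[0,0,0],76],[[0,0,0],[0,0,0],82],[[0,0,0],[0,0,0],88],[[0,0,0],[0,0,0],88]], "squeeze": 20}}

```text
clock: 15.35
eef_pos: [552.4, -218.0, 5.1]
tcp_rot: [3.142, 0.0, 1.667]
contact_force: [-0.4, -0.6, 0.1]
opening: 0.883
```

Emit:
{"method": "play_rows", "body": {"moves": [[[0,0,-0.005],[0,0,0],88],[[0,0,-0.01],[0,0,0],88],[[0,0,-0.02],[0,0,0],88],[[0,0,-0.03],[0,0,0],88],[[0,0,-0.04],[0,0,0],88],[[0,0,-0.04],[0,0,0],88],[[0,0,-0.04],[0,0,0],88],[[0,0,0],[0,0,0],88],[[0,0,0],[0,0,0],88]]}}

```text
clock: 16.25
eef_pos: [553.0, -218.3, 191.9]
tcp_rot: [3.139, 0.001, 1.667]
contact_force: [-0.2, -0.6, -0.7]
opening: 0.879
```

Run:
```python
exec(open('s.py').read())
d=snap('side','s4'); w=snap('wrist','w4')
p=w['pixels'].astype(int); print('wrist pred centre',proj(w,[552.5,-218,40]))
cv2.imwrite('pics/s4x.png',np.hstack([cv2.resize(cv2.imread('pics/s4.png')[120:345,130:430],(400,300)),cv2.resize(cv2.imread('pics/w4.png'),(400,300))]))
```

```text
16.25 [ 552.975 -218.287  191.931] [3.139 0.001 1.667] [-0.225 -0.593 -0.697] [ 0.053 -0.025  0.015] 0.8789981087505356 -0.47445544078625473
wrist pred centre [257.054 172.755]
```

View pics/s4x.png

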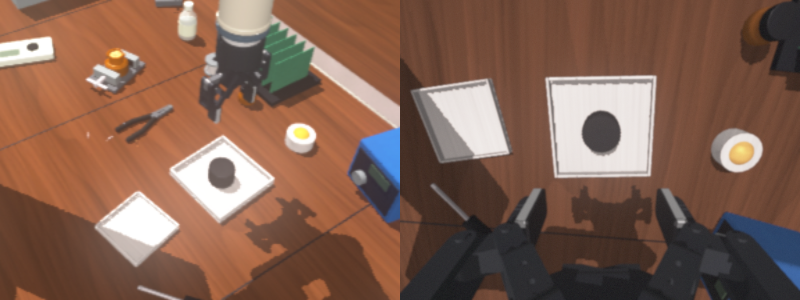

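The cap stands upright in the middle of the large tray (side view (221,172), wrist view (601,132)). The gripper is well clear and nothing else looks moved, so I'm handing in.

```bash
python3 -c "
from rig import *
print(sign_off())"
```

```text
the job is handed in; nothing more can be done
None
```

The jar is open and its cap is standing top side up near the centre of the larger tray. I handed the job in at about 16 s on the robot's clock.

- **Breaking the seal:** I gripped the cap at 80 N and twisted it anticlockwise. The torque peaked at about 0.87 N m, then fell to 0.16 after about 29°, so I took the seal as broken. I could not read the seal value directly.
- **Finding the release:** I turned on under a light upward pull, never more than 9 N at the readings. The cap still held at about 50° and came free at about 55°, where it rose beyond its 1.5 mm of play. It then lifted off smoothly. I read about 10 N or less of force at the wrist, so the neck should not have been wrenched.
- **Setting down:** I lowered the cap until it touched the tray floor at about 5 N, opened the gripper slowly and backed off to 192 mm.

**Last checks:** The side and wrist pictures show the cap upright in the tray and the gripper clear of everything. The other things in view look unmoved, but I judged that by eye and did not measure them. No check failed or disagreed beyond camera differences of 1–3 mm.

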